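# Put cooled rabbit biscuits away in the lidded canister

### The job

Put the two oat biscuits that have cooled on the marble slab away in the blue canister: take its lid off and set it down knob up on the table, lay both biscuits flat on the white card inside, and put the lid fully back on. You cannot tell how full the canister is and the biscuits are brittle, so lower each one until you feel it touch before letting go; do not drop it or press it down hard. Leave the canister upright where it stands, and the dish, bottle, comb and chew toy where they are.

Things in the scene. Friction and masses are not known exactly. Their poses are not given: they have to be found in the camera images.
- canister: Round blue steel canister, loose, about 0.85 kg with contents, 168 mm outer diameter, 100 mm tall, 4 mm wall, closed by the lid at the start. It stands on the table to the robot's left or right, the slab on the other side. Origin: centre of its underside, z up.
- canister_rim (a point): Centre of the canister's open top, 100 mm above its underside, mouth 160 mm wide. Inside, a level white corrugated-card pad 156 mm across covers the older biscuits; its top lies at an unknown depth, 30 to 58 mm below this point, and gives about 1 mm per 4 N, 5 mm at most. Both biscuits fit on it flat, side by side or one squarely on the other.
- lid: Round bamboo lid, 0.16 to 0.26 kg, lifts straight off. Origin: centre of its underside, z up. From there up: black rubber plug 8 mm high, 147 mm wide at the bottom, 152 at the top; bamboo disc 172 mm wide from 8 to 20 mm; wooden knob from 20 to 54 mm. Closed, the disc rests on the rim, the origin on the canister's axis 92 mm above the canister's origin. 4 mm play all round, any yaw fits.
- lid_knob (a point): Middle of the lid's round wooden knob (30 mm wide, 34 mm tall), 37 mm above the lid's underside. The free table between canister and slab, 0.5 m straight ahead of the robot base and 20 mm towards the canister's side, has room for the lid.
- slab: White marble slab 240 x 150 x 12 mm lying on the table, does not move; origin at the centre of its underside, x along the 240 mm side.
- biscuit_a: Oat biscuit, a brown flat rectangle 56 x 40 x 8 mm with six small holes, one of two alike, 14 g, lying flat on the slab (its underside 12 mm above the table). Origin: centre of its underside; x along the 56 mm side, y across the 40 mm width, z up.
- biscuit_b: Oat biscuit, a brown flat rectangle 56 x 40 x 8 mm with six small holes, the other of two alike, 14 g, lying flat on the slab (its underside 12 mm above the table). Origin: centre of its underside; x along the 56 mm side, y across the 40 mm width, z up.
- dish: Bystander: yellow ceramic dish, 110 mm diameter, 42 mm tall; origin at the centre of its underside.
- bottle: Bystander: standing glass drip bottle, 60 mm diameter, 195 mm tall with its white cap and bent steel tube; origin at the centre of its underside.
- comb: Bystander: green silicone comb lying flat, 150 mm along its y, 47 mm along its x, 10 mm high; origin near its centre, on the underside.
- toy: Bystander: carved apple-wood chew toy in the shape of an apple, 50 mm diameter, 52 mm tall; origin at the centre of its underside.
Things that resemble listed ones, but are neither listed nor needed, are in the scene too. What is meant by the lid is not green, and is the smaller of those in its own colour.

How it is judged (in metres and radians):
On the way, in this order (a step that is already met when the one before it is completed fails the run):
1. the lid is off and lies let go, knob up, on the table clear of the canister (height (world z) of lid below 0.02 m and angle between lid's own z axis and vertical below 0.1 rad and horizontal distance between lid and canister above 0.165 m and contact force between the fingers and lid below 0.1 N and linear speed of lid below 0.05 m/s), for 0.2 s.
2. one biscuit lies flat in the canister, let go (((horizontal distance between biscuit_a and canister below 0.062 m and z of biscuit_a in the frame of canister between 0.035 and 0.085 m and angle between biscuit_a's own z axis and vertical below 0.15 rad and contact force between the fingers and biscuit_a below 0.1 N and linear speed of biscuit_a below 0.05 m/s) or (horizontal distance between biscuit_b and canister below 0.062 m and z of biscuit_b in the frame of canister between 0.035 and 0.085 m and angle between biscuit_b's own z axis and vertical below 0.15 rad and contact force between the fingers and biscuit_b below 0.1 N and linear speed of biscuit_b below 0.05 m/s))), for 0.2 s.
3. both biscuits lie flat in the canister, let go (horizontal distance between each of biscuit_a, biscuit_b and canister below 0.062 m and z of biscuit_a in the frame of canister between 0.035 and 0.085 m and angle between each of biscuit_a, biscuit_b's own z axis and vertical below 0.15 rad and contact force between the fingers and biscuit_a below 0.1 N and linear speed of each of biscuit_a, biscuit_b below 0.05 m/s and z of biscuit_b in the frame of canister between 0.035 and 0.085 m and contact force between the fingers and biscuit_b below 0.1 N), for 0.2 s.
At the end, for the whole second after the job is handed in: both biscuits lie inside the canister, flat within 0.15 rad, let go and at rest; the lid is centred on it within 6 mm, level within 0.04 rad and down on the rim within 2.5 mm, let go; the canister stands upright within 40 mm of where it was (all of step 3 and horizontal distance between lid and canister below 0.006 m and z of lid in the frame of canister between 0.089 and 0.0945 m and angle between each of lid, canister's own z axis and vertical below 0.04 rad and distance of canister from where it was at the start of the episode below 0.04 m and linear speed of each of canister, lid below 0.05 m/s and contact force between the fingers and lid below 0.1 N); the robot touches nothing.
It fails at once if a biscuit dropped (falls free faster than 0.4 m/s, a drop of about 8 mm) ((contact force between the fingers and biscuit_a below 0.05 N and linear speed of biscuit_a above 0.4 m/s) or (contact force between the fingers and biscuit_b below 0.05 N and linear speed of biscuit_b above 0.4 m/s)).
It fails at once if a biscuit pressed down with more than 30 N in the canister (contact force between any of biscuit_a, biscuit_b and canister above 30 N or contact force between biscuit_a and biscuit_b above 30 N).
It fails at once if the lid dropped (falls free faster than 0.6 m/s, a drop of about 18 mm) (contact force between the fingers and lid below 0.05 N and linear speed of lid above 0.6 m/s).
It fails at once if the canister tipped or moved by more than 40 mm (angle between canister's own z axis and vertical above 0.3 rad or distance of canister from where it was at the start of the episode above 0.04 m).
It fails at once if the dish, bottle, comb or chew toy moved by more than 20 mm (distance of any of dish, bottle, comb, toy from where it was at the start of the episode above 0.02 m).
It also fails if it takes over 72 s, if anything falls off the work surface, if the arm or the gripper's body presses on something with over 40 N, if the wrist force passes 120 N, or if a joint passes its speed limit or range.

### The arm

A 7-joint arm with a two-finger parallel gripper is mounted at the origin on the work surface. World frame = base frame: x ahead of the robot, y to its left, z up, the work surface at z = 0. Lengths are in mm, angles in rad, forces in N, time in s.
With the tool pointing down it reaches from about 425 to 825 mm from the base axis. Payload 3.6 kg.
Tool frame: the origin (TCP) lies midway between the tips of the shut fingers; the grasp point (between the pads) lies 19 mm behind it; z points along the fingers, y is the line along which they close (so a half turn about z gives the same grasp; the last joint's range is limited). The gripper opens to 93 mm and grips with 3 to 60 N. Pads are 15 mm wide; open, the fingers measure 128 mm over their backs; the gripper's body (75 mm by 188 mm) begins 65 mm behind the grasp point.
Start: joints at [-1.147, 0.615, -0.013, 1.423, 0.008, 1.103, -0.04], TCP at [282.574, 585.332, 218.64] pointing down, gripper open.
Joint ranges: [-3.12, 3.12], [-0.3, 2.06], [-1.34, 1.32], [0.26, 2.42], [-1.36, 4.5], [0.01, 1.98], [-2.84, 2.84]. Speed limits (rad/s): [2.79, 2.79, 3.14, 3.14, 3.14, 3.14, 3.14].

### API

Orientations are given as a 3x3 rotation matrix whose columns are the frame's x, y, z axes.
In Python, from bench import robot gives the robot as it stands. Calls block until the motion is done:
- robot.goto(position, orientation): joint-space move of the TCP to a pose.
- robot.move_linear(position, ori=None, speed=150, until_force=None): straight line of the TCP; ori=None keeps the orientation; speed is the mean speed in mm/s. With until_force (N) it stops when the force on the tool has changed by that much, and returns True; else False.
- robot.move_joints(angles): joint-space move.
- robot.gripper_to(opening, grip_force=None): opening from 0.0 (shut) to 1.0 (fully open); grip_force is the grip in N (None keeps the last); returns when the fingers have stopped.
- robot.dwell(seconds).
- robot.ik(position, orientation): joint angles nearest the present ones, or None.
- robot.capture(name): name is "side" or "top"; returns (picture, depth): 384x512x3 uint8, red, green, blue; 384x512 float32, mm along the optical axis (not along the pixel's ray), 0 where there is no reading.
- robot.camera_params(name): a dict with "intrinsics" (3x3 intrinsics, pixels), "extrinsics" (4x4, takes a point from world to camera coordinates). Camera axes: x right, y up, looking along -z (the intrinsics and any distortion apply to the point x, -y, -z); pixel columns grow to the right and rows downward; lengths in mm; the calibration is good to about 2 mm. A picture is of the moment at which its call begins. camera_params takes no time and is no camera call.
A pose or a line that the arm cannot do raises robot.Unreachable and nothing moves.
- robot.close_job(): hands the job in; it is judged then, once.
Readings, each from a call of its own:
- robot.get_t(): time.
- robot.get_joints(): joint angles.
- robot.get_joint_velocities(): joint speeds.
- robot.get_joint_torque(): joint torques, N m.
- robot.get_ee_pos(): TCP position.
- robot.get_orientation(): TCP orientation.
- robot.get_ft_force(): force on the tool from outside, world axes, zero at the start.
- robot.get_wrist_torque(): the same for the moment, N m.
- robot.get_finger_gap(): opening from 0.0 (shut) to 1.0 (fully open).
- robot.get_gripper_force(): force on a finger pad.
Only numpy, scipy, OpenCV 4.12 (cv2) and the standard library are available. Lean on these libraries where they do the work, as an engineer would, in place of code of your own. Each camera call takes 0.05 s, during which the arm holds its last target. There are 200 camera calls.

## Working session

There is one attempt and no reset: what is moved stays moved. The work goes in short steps, each a Python script; the robot and the scene stay as the last script left them, time stands still between calls to the robot, and variables do not carry over. Pictures are saved under pics/ and viewed, at most 10 in all, crops included, and the job is handed in when it is done.

```bash
mkdir -p pics; cat > h.py <<'E'
import numpy as np, cv2
from bench import robot
def cap(n):
    im,d=robot.capture(n); p=robot.camera_params(n); return im,d,p
def world(d,p):
    K=np.array(p["intrinsics"]);E=np.array(p["extrinsics"])
    v,u=np.mgrid[:d.shape[0],:d.shape[1]]
    X=(u-K[0,2])/K[0,0]*d; Y=(v-K[1,2])/K[1,1]*d
    c=np.stack([X,-Y,-d,np.ones_like(d)],-1)
    w=(c@np.linalg.inv(E).T)[...,:3]; w[d<=0]=np.nan; return w
E
python3 - <<'E'
from h import *
for n in("top","side"):
    im,d,p=cap(n); cv2.imwrite(f"pics/{n}0.png",im[...,::-1]); np.savez(f"/tmp/{n}0.npz",im=im,d=d,w=world(d,p)); print(n,p)
E
```

```text
top {'intrinsics': array([[385.61312527,   0.        , 252.93777418],
       [  0.        , 385.61312527, 197.59850798],
       [  0.        ,   0.        ,   1.        ]]), 'extrinsics': array([[-7.00086487e-04, -9.99850708e-01,  1.72647476e-02,
         7.88711321e+01],
       [ 9.81974776e-01,  2.57585886e-03,  1.88994455e-01,
        -5.03826876e+02],
       [-1.89010711e-01,  1.70858591e-02,  9.81826372e-01,
        -1.04325654e+03],
       [ 0.00000000e+00,  0.00000000e+00,  0.00000000e+00,
         1.00000000e+00]])}
side {'intrinsics': array([[426.03382862,   0.        , 251.95196696],
       [  0.        , 426.03382862, 189.24630128],
       [  0.        ,   0.        ,   1.        ]]), 'extrinsics': array([[ 9.80743458e-01, -1.95191295e-01, -6.52907469e-03,
        -4.91796622e+02],
       [ 1.23581621e-01,  5.94358208e-01,  7.94648289e-01,
        -2.11575135e+02],
       [-1.51227819e-01, -7.80152984e-01,  6.07034981e-01,
        -9.56884929e+02],
       [ 0.00000000e+00,  0.00000000e+00,  0.00000000e+00,
         1.00000000e+00]])}
```

View pics/top0.png

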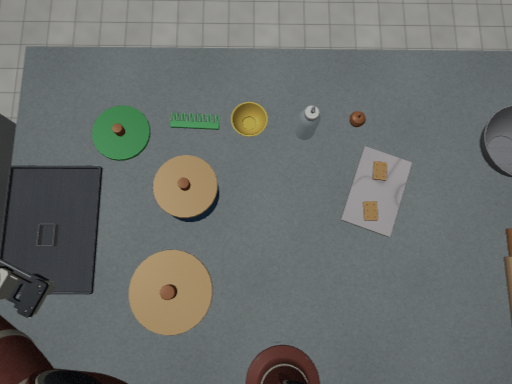

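View pics/side0.png

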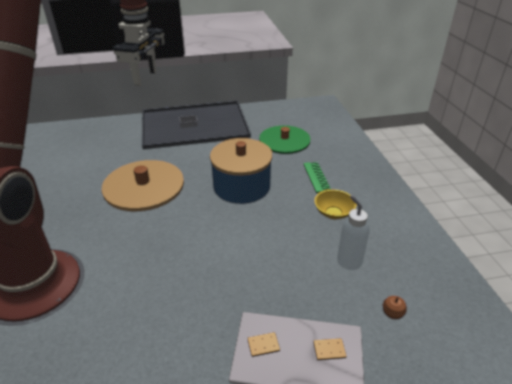

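The top view shows the closed canister at (185,187), knob at (184,183). The biscuits are at (380,171) and (371,211) on the slab, with the bottle at (308,122) and the toy at (358,119) beyond. The larger bamboo lid at (170,292) is a decoy.

```bash
cat >> h.py <<'E'
def proj(w,p):
    K=np.array(p["intrinsics"]);E=np.array(p["extrinsics"]);c=E@np.append(w,1)
    return np.array([K[0,0]*c[0]/-c[2]+K[0,2],K[1,1]*-c[1]/-c[2]+K[1,2]])
def plane_pts(uv,p,z):
    "pixels -> world xy on the plane of height z"
    K=np.array(p["intrinsics"]);Ei=np.linalg.inv(np.array(p["extrinsics"]));o=Ei[:3,3]
    uv=np.asarray(uv,float); r=np.c_[(uv[:,0]-K[0,2])/K[0,0],-(uv[:,1]-K[1,2])/K[1,1],-np.ones(len(uv))]@Ei[:3,:3].T
    return (o+r*((z-o[2])/r[:,2])[:,None])[:,:2]
def blobs(mask,p,z,amin):
    "contours of mask as (enclosing-ellipse centre, minAreaRect) on plane z"
    out=[]
    for c in cv2.findContours(mask.astype(np.uint8),cv2.RETR_EXTERNAL,cv2.CHAIN_APPROX_NONE)[0]:
        if cv2.contourArea(c)<amin: continue
        q=plane_pts(c[:,0],p,z).astype(np.float32); out.append((c[:,0].mean(0),cv2.fitEllipse(q),cv2.minAreaRect(q)))
    return out
E
python3 - <<'E'
from h import *
np.set_printoptions(precision=1,suppress=True)
for n in("top","side"):
    f=np.load(f"/tmp/{n}0.npz"); im,w=f["im"],f["w"]; p=robot.camera_params(n)
    hsv=cv2.cvtColor(im,cv2.COLOR_RGB2HSV); x,y,z=w[...,0],w[...,1],w[...,2]
    print(n,"table z",np.nanmedian(z[(abs(x-500)<40)&(abs(y)<40)]))
    for nm,m in dict(disc=(abs(z-112)<6)&(abs(y-250)<120)&(x>400)&(x<800),knob=(abs(z-146)<8)&(abs(y-250)<120)&(x>400)&(x<800)).items():
        q=w[m]; e=cv2.minEnclosingCircle(q[:,:2].astype(np.float32)); print(nm,m.sum(),np.median(q,0),e)
    sl=(x>400)&(x<750)&(y<-100)&(y>-420)&(hsv[...,1]>70)&(z>8)&(z<35)
    for b in blobs(sl,p,20,60):print("bisc",b[0],b[2])
    bl=(hsv[...,0]>8)&(hsv[...,0]<25)&(hsv[...,1]>60)&(abs(z-112)<12)&(abs(y-250)<120)&(x>400)&(x<800)
    for b in blobs(bl,p,112,200):print("disc",b[0],b[1])
    if n=="side": 
        c=im[330:384,230:370,::-1]; 
    print(hsv[171,380],hsv[191,375])
E
```

```text
top table z -0.452544555251734
disc 3030 [521.8 262.3 111.6] ((524.486328125, 263.5210876464844), 86.35787200927734)
knob 105 [523.2 262.3 144.8] ((524.2623291015625, 262.7688293457031), 14.816412925720215)
bisc [370.2 210.2] ((473.3474426269531, -260.84124755859375), (53.343570709228516, 38.95702362060547), 1.2168031930923462)
bisc [379.4 170.3] ((592.0651245117188, -295.5839538574219), (38.615760803222656, 56.89741897583008), 86.20556640625)
disc [184.8 186. ] ((523.4407348632812, 262.2126159667969), (167.62864685058594, 169.38406372070312), 112.38394165039062)
[ 18 122 149] [168   8 154]
side table z -1.0254040668476136
disc 1583 [515.7 248.1 110.8] ((521.0116577148438, 262.2386169433594), 88.05644989013672)
knob 68 [520.8 257.6 143.9] ((521.50927734375, 261.21600341796875), 15.634735107421875)
bisc [329.3 348.7] ((590.5836181640625, -297.6492614746094), (39.82489776611328, 54.84230041503906), 83.40644073486328)
bisc [263.  343.9] ((470.8397521972656, -262.8619384765625), (54.148799896240234, 39.82667922973633), 0.8253552317619324)
bisc [389.9 309.6] ((741.214111328125, -237.90138244628906), (26.497865676879883, 44.57957458496094), 21.33037567138672)
disc [240.3 156.3] ((520.62109375, 254.27328491210938), (168.0162811279297, 178.20169067382812), 176.8250274658203)
[ 99  21 120] [ 98  17 121]
```

```bash
cat >> h.py <<'E'
def down(yaw=0.):
    c,s=np.cos(yaw),np.sin(yaw); return np.array([[c,s,0],[s,-c,0],[0,0,-1.]])
C=np.array([522.5,261.7]); T=np.array([500.,20.])
def st(*a): print(*a,"t%.1f"%robot.get_t(),np.round(robot.get_ee_pos(),1),"F",np.round(robot.get_ft_force(),1),"gap %.3f"%robot.get_finger_gap(),"grip %.1f"%robot.get_gripper_force(),flush=True)
E
python3 - <<'E'
from h import *
print(np.round(robot.get_orientation(),2)); R=down()
for xy,z in((C,250),(C,115),(T,250),(T,23),((473,-261),13),((592,-296),13)):
    q=robot.ik([*xy,z],R); print(xy,None if q is None else np.round(q,2))
st("start")
robot.goto([*C,250],R); robot.gripper_to(0.7)
st("above"); print(robot.move_linear([*C,116],speed=100,until_force=8)); st("at knob")
robot.gripper_to(0,grip_force=30); st("gripped")
robot.move_linear([*C,126],speed=20); st("up10")
robot.move_linear([*C,240],speed=150); st("up")
im,d,p=cap("side"); cv2.imwrite("pics/s1.png",im[...,::-1])
E
```

```text
[[-0.9   0.43 -0.  ]
 [ 0.43  0.9  -0.  ]
 [-0.   -0.   -1.  ]]
[522.5 261.7] [-0.93  0.56  0.72  1.59 -0.4   1.14 -1.7 ]
[522.5 261.7] [-0.88  0.71  0.63  1.75 -0.53  0.86 -1.58]
[500.  20.] [-0.61  0.43  0.77  1.82 -0.35  1.04 -1.28]
[500.  20.] [-0.4   0.74  0.48  2.05 -0.69  0.52 -0.98]
(473, -261) [ 0.23  0.77  0.37  1.94 -0.53  0.53 -0.61]
(592, -296) [ 0.16  0.92  0.5   1.58 -0.57  0.8  -0.67]
start t0.1 [282.3 584.7 217.6] F [-1.2  0.   0.8] gap 1.000 grip 0.0
above t2.3 [522.5 261.7 250. ] F [ 1.5 -0.1 -0.4] gap 0.698 grip 0.0
False
at knob t3.8 [523.  261.8 116.7] F [-0.6  0.4 -0.3] gap 0.698 grip 0.0
gripped t4.4 [522.5 261.9 116. ] F [-0.5  0.3 -0.1] gap 0.312 grip 30.0
up10 t5.1 [522.4 261.7 126. ] F [-0.1 -0.1 -2.1] gap 0.319 grip 30.0
up t6.0 [521.6 261.7 239. ] F [ 0.1  0.1 -2.2] gap 0.318 grip 30.0
```

View pics/s1.png

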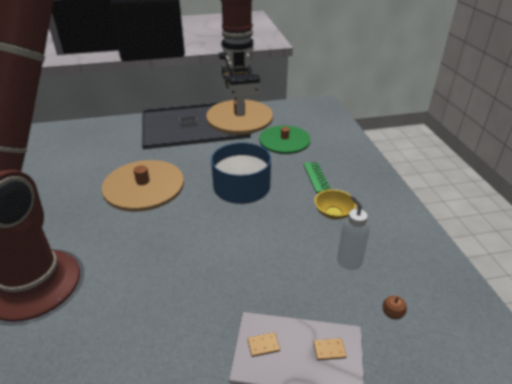

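The side view shows the lid hanging level in the gripper at (240,115) and the canister open at (242,172), with the white card visible. Next I'll set the lid down, then measure the open canister and the biscuits.

```bash
python3 - <<'E'
from h import *
R=down()
robot.goto([*T,120],R); robot.move_linear([*T,45],speed=100)
print(robot.move_linear([*T,18],speed=20,until_force=5)); st("down")
np.save("/tmp/lidpose.npy",robot.get_ee_pos())
robot.gripper_to(0.7); st("rel"); robot.move_linear([*T,120],speed=150)
robot.goto([470,-120,260],R)
robot.dwell(.1)
im,d,p=cap("top"); w=world(d,p); cv2.imwrite("pics/t2.png",im[...,::-1]); np.savez("/tmp/top2.npz",im=im,d=d,w=w)
x,y,z=np.moveaxis(w,-1,0); m=(np.hypot(x-523,y-262)<60); print("card z",np.nanmedian(z[m]),np.nanpercentile(z[m],[10,90]))
m=(np.hypot(x-523,y-262)<100)&(abs(z-100)<8); print("rim",m.sum(),cv2.minEnclosingCircle(w[m][:,:2].astype(np.float32)))
im,d,p=cap("side"); w=world(d,p);x,y,z=np.moveaxis(w,-1,0)
m=(np.hypot(x-523,y-262)<100)&(abs(z-100)<6); print("rim",m.sum(),cv2.minEnclosingCircle(w[m][:,:2].astype(np.float32)))
E
```

```text
True
down t9.0 [499.9  20.   23.9] F [-0.5  1.3  4. ] gap 0.312 grip 30.0
rel t9.7 [498.9  20.3  23.1] F [0.3 0.  0.9] gap 0.704 grip 0.0
card z 56.32349727206565 [53.91068152 58.77522641]
rim 353 ((523.975830078125, 263.30316162109375), 84.51055145263672)
rim 105 ((519.3379516601562, 262.2865905761719), 85.50147247314453)
```

View pics/t2.png

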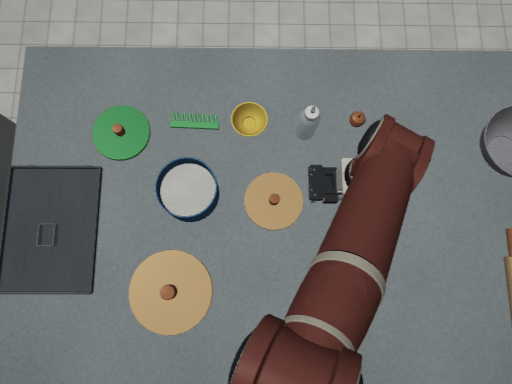

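The top view shows the lid lying flat on the table at (274,201) and the card level at z≈56. The arm is in a twisted posture over the slab, so I'll return it to a planar posture, then take the far biscuit.

```bash
cat >> h.py <<'E'
B={"far":(591.5,-296.5,np.radians(-5)),"near":(472.2,-261.8,np.radians(1))}
def pick(n,flip=0):
    x,y,a=B[n]; R=down(a+flip)
    robot.goto([x,y,120],R); robot.gripper_to(0.66); robot.move_linear([x,y,40],speed=120)
    hit=robot.move_linear([x,y,13.8],speed=30,until_force=6); st("low",hit)
    robot.gripper_to(0,grip_force=10); st("grip"); robot.move_linear([x,y,24],speed=30); st("lift")
    robot.move_linear([x,y,200],speed=200); st("up")
def place(x,y,flip=0):
    R=down(flip)
    robot.goto([x,y,200],R); robot.move_linear([x,y,90],speed=130); robot.dwell(.15); st("over")
    hit=robot.move_linear([x,y,40],speed=14,until_force=3); st("touch",hit)
    robot.gripper_to(0.62); st("rel"); robot.dwell(.25)
    robot.move_linear([x,y,200],speed=150); st("clear")
E
python3 - <<'E'
from h import *
robot.move_joints([.46,.615,0,1.423,0,1.103,-1.11])
o=robot.get_orientation(); st("pl"); print(np.round(o,2))
flip=0 if o[0,0]>0 else np.pi
for z in(120,14): print(np.round(robot.ik([*B["far"][:2],z],down(B["far"][2]+flip)),2))
if abs(o[0,0])>.9: pick("far",flip); print(flip,np.round(robot.get_joints(),2))
im,d,p=cap("side"); cv2.imwrite("pics/s3.png",im[...,::-1])
E
```

```text
pl t12.4 [ 572.9 -306.1  218.2] F [ 1.5  0.4 -0.1] gap 0.700 grip 0.0
[[ 1.  0. -0.]
 [ 0. -1.  0.]
 [-0. -0. -1.]]
[ 0.42  0.73  0.02  1.5  -0.02  0.91 -1.21]
[ 0.42  0.86  0.01  1.57 -0.01  0.71 -1.21]
low False t15.1 [ 591.7 -296.6   14. ] F [0.7 0.6 0.6] gap 0.660 grip 0.0
grip t15.5 [ 591.6 -296.5   13.9] F [1.3 0.2 1. ] gap 0.431 grip 9.9
lift t16.0 [ 591.6 -296.6   24.3] F [ 0.8 -0.1  0.7] gap 0.430 grip 9.9
up t17.1 [ 590.6 -296.   198.6] F [ 0.4 -0.5  0.3] gap 0.430 grip 9.9
0 [ 0.42  0.65  0.02  1.41 -0.02  1.08 -1.21]
```

View pics/s3.png

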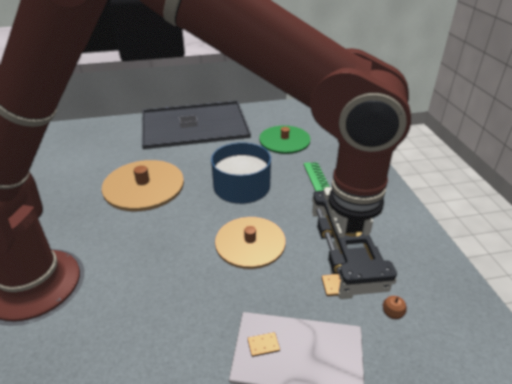

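The side view shows the far biscuit held at (332,285), clear of the slab, with the near one still at (263,344). The finger gap is 40 mm, as expected. I'll place it in the outer half of the canister.

```bash
sed -i 's/    robot.goto(\[x,y,200\],R); robot.move_linear(\[x,y,90\],speed=130)/    robot.goto([x,y,240],R); robot.move_linear([x,y,90],speed=150)/' h.py
python3 - <<'E'
from h import *
p0=robot.get_ee_pos(); robot.move_linear([p0[0],p0[1],240])
print(np.round(robot.ik([553,262,240],down()),2))
place(553,262)
robot.goto([420,-150,200],down())
im,d,p=cap("top"); cv2.imwrite("pics/t4.png",cv2.resize(im[100:260,100:300,::-1],None,fx=3,fy=3))
w=world(d,p);x,y,z=np.moveaxis(w,-1,0);hsv=cv2.cvtColor(im,cv2.COLOR_RGB2HSV)
m=(np.hypot(x-523,y-262)<75)&(hsv[...,1]>70)&(z>50)&(z<80)
for b in blobs(m,p,65,60):print(b[0],b[2])
m=(np.hypot(x-523,y-262)<100)&(abs(z-100)<8); print("rim",m.sum(),cv2.minEnclosingCircle(w[m][:,:2].astype(np.float32)))
E
```

```text
[-0.42  0.54 -0.1   1.51  0.06  1.1  -2.1 ]
over t20.9 [553.6 262.3  91. ] F [ 0.3  0.5 -0.2] gap 0.426 grip 9.9
touch True t23.0 [553.  262.   57.6] F [ 0.8 -0.3  3.4] gap 0.431 grip 9.9
rel t23.6 [552.2 261.5  56.8] F [-0.1 -0.7  1.3] gap 0.618 grip 0.6
clear t24.9 [552.3 261.7 198.9] F [ 0.4 -0.2 -1.5] gap 0.621 grip 0.0
[188.24590164 178.75409836] ((554.469482421875, 261.1780700683594), (54.699729919433594, 38.86149215698242), 0.17591217160224915)
rim 352 ((524.2919921875, 262.91241455078125), 84.10807800292969)
```

View pics/t4.png

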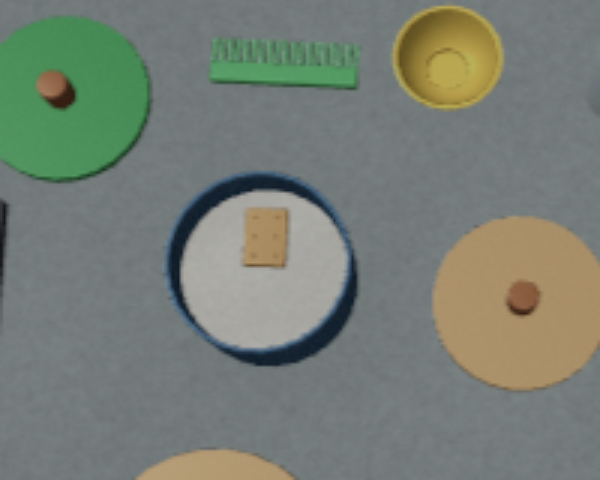

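The crop shows the first biscuit lying flat on the card at (266,237), and the canister unmoved. The second one goes next to it, nearer the robot.

```bash
python3 - <<'E'
from h import *
print(np.round(robot.ik([493,262,60],down()),2))
pick("near"); p0=robot.get_ee_pos()
robot.move_linear([p0[0],p0[1],240]); 
print(np.round(robot.get_joints(),2))
if 0.40<robot.get_finger_gap()<0.46:
    place(493,262)
    robot.goto([420,-150,200],down())
    im,d,p=cap("top"); cv2.imwrite("pics/t5.png",cv2.resize(im[100:260,100:300,::-1],None,fx=3,fy=3))
    w=world(d,p);x,y,z=np.moveaxis(w,-1,0);hsv=cv2.cvtColor(im,cv2.COLOR_RGB2HSV)
    m=(np.hypot(x-523,y-262)<75)&(hsv[...,1]>70)&(z>50)&(z<80)
    for b in blobs(m,p,65,60):print(b[0],b[2])
    m=(np.hypot(x-523,y-262)<100)&(abs(z-100)<8); print("rim",m.sum(),cv2.minEnclosingCircle(w[m][:,:2].astype(np.float32)))
    m=(np.hypot(x-500,y-20)<30)&(abs(z-54)<6); print("knob",m.sum(),cv2.minEnclosingCircle(w[m][:,:2].astype(np.float32)))
E
```

```text
[-0.48  0.68 -0.08  1.85  0.08  0.61 -2.18]
low False t29.4 [ 472.3 -261.9   13.9] F [-0.2  0.4  0. ] gap 0.660 grip 0.0
grip t29.8 [ 472.3 -261.8   13.9] F [-0.6  0.4  0.5] gap 0.429 grip 10.0
lift t30.3 [ 472.3 -261.9   24.3] F [ 0.8 -0.1 -0.6] gap 0.426 grip 10.0
up t31.4 [ 471.4 -261.4  199. ] F [ 0.  -0.2 -0.1] gap 0.428 grip 10.0
[ 0.46  0.42  0.01  1.72 -0.01  1.   -1.08]
over t35.0 [493.6 262.3  90.9] F [ 0.7 -0.6 -0.4] gap 0.428 grip 10.0
touch True t37.1 [493.  262.   57.6] F [0.5 0.3 3. ] gap 0.426 grip 10.0
rel t37.7 [492.2 261.5  57. ] F [-0.5 -0.7  1.3] gap 0.618 grip 0.2
clear t39.0 [492.4 261.6 199.1] F [-0.9 -0.1  0.1] gap 0.620 grip 0.0
[187.60655738 200.14754098] ((493.17718505859375, 261.023681640625), (51.586849212646484, 36.041175842285156), 1.6106994152069092)
[188.2295082  178.75409836] ((554.469482421875, 261.1780700683594), (54.699729919433594, 38.86149215698242), 0.17591217160224915)
rim 358 ((524.1881103515625, 263.2925720214844), 84.16752624511719)
knob 85 ((501.9593200683594, 21.13779640197754), 14.880497932434082)
```

View pics/t5.png

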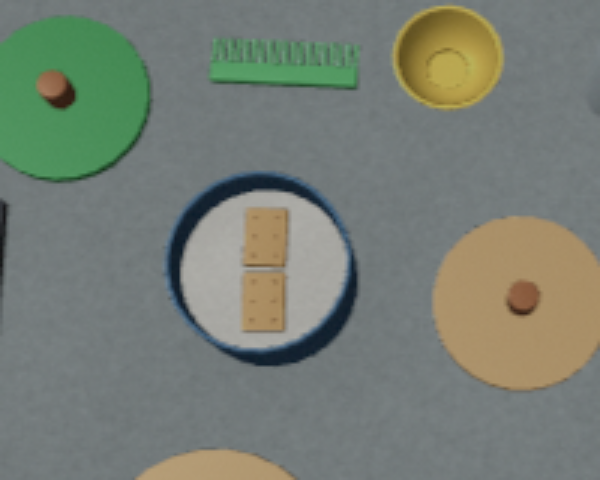

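The crop shows both biscuits flat on the card at (266,237) and (264,301), side by side with a small gap. Now the lid goes back on.

```bash
python3 - <<'E'
from h import *
R=down(); robot.goto([*T,120],R); robot.gripper_to(0.7); robot.move_linear([*T,24],speed=100); robot.dwell(.2)
robot.gripper_to(0,grip_force=30); st("grip"); robot.move_linear([*T,60],speed=60); robot.move_linear([*T,240],speed=180); st("up")
robot.goto([*C,240],R); robot.move_linear([*C,140],speed=120); robot.dwell(.2); st("over")
print(robot.move_linear([*C,113],speed=15,until_force=5)); st("down")
E
```

```text
grip t43.8 [500.  20.  24.] F [-0.   1.  -0.1] gap 0.313 grip 30.0
up t45.7 [499.1  19.9 238.9] F [ 0.3 -0.2 -2.5] gap 0.314 grip 30.0
over t47.9 [523.  261.9 140.8] F [ 0.1 -0.1 -2.2] gap 0.310 grip 30.0
True
down t49.3 [522.5 261.7 116. ] F [-0.2  0.3  5. ] gap 0.317 grip 30.0
```

Contact came at z=116, exactly the closed height. I'll release and check.

```bash
python3 - <<'E'
from h import *
R=down(); robot.gripper_to(0.7); st("rel"); robot.move_linear([*C,240],speed=120); robot.goto([450,-100,260],R); robot.dwell(.1); st("away")
im,d,p=cap("top"); w=world(d,p);x,y,z=np.moveaxis(w,-1,0)
for h,r in((112,100),(146,30)):
    m=(np.hypot(x-523,y-262)<r)&(abs(z-h)<7); q=w[m]; print(h,m.sum(),cv2.minEnclosingCircle(q[:,:2].astype(np.float32)),np.median(q[:,2]),np.linalg.lstsq(np.c_[q[:,:2]-[523,262],np.ones(len(q))],q[:,2],rcond=None)[0])
im,_,_=cap("side"); cv2.imwrite("pics/s6.png",im[...,::-1])
E
```

```text
rel t50.1 [521.2 260.9 114.5] F [ 0.5 -0.1 -0. ] gap 0.701 grip 0.0
away t52.8 [450.7 -98.5 259.9] F [-0.5 -0.6  0.2] gap 0.697 grip 0.0
112 3053 ((523.8828735351562, 262.302978515625), 86.27607727050781) 111.67089771385781 [1.88634448e-03 8.13119785e-04 1.11638613e+02]
146 103 ((523.7935180664062, 261.65771484375), 14.519851684570312) 145.42470324781357 [ 4.84621694e-02 -1.89595045e-03  1.45326002e+02]
```

View pics/s6.png

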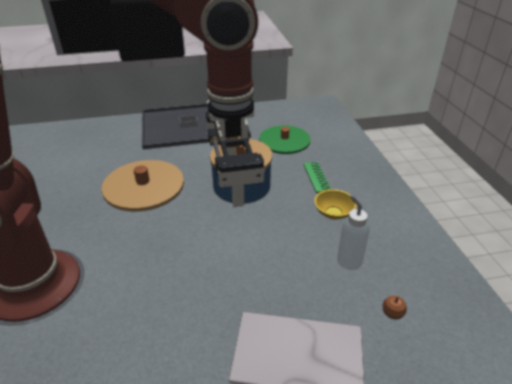

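The side view shows the lid on the canister at (242,160), partly hidden by the hand. The slab is empty and the bystanders have not moved. Depth data puts the lid disc at z=111.7, level and centred, so it is fully seated.

```bash
python3 -c "
from bench import robot
print(robot.close_job())"
```

```text
the job is handed in; nothing more can be done
None
```

Both biscuits lie flat on the card in the blue canister and its lid is fully back on; I handed the job in at about 53 s, and no verdict came back.

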